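Button the claim badge onto the free machine block

TASK

In this shared laundry a badge buttoned on a wooden block shows that a machine is claimed. Claim the free machine: pick up the loose blue badge by its yellow grip, tilt its oblong eye past the wide head of the stud on the empty block, and level it so that it lies flat on the block, under the head and lined up with the block, with the grip at the block's long end, the left one as the robot sees it. Handle the stud gently (it bends if pressed with more than about 15 N), let go, and leave the other things where they are.

Things in the scene. Friction and masses are not known exactly. Their poses are not given: they have to be found in the camera images.
- badge: Loose blue badge, stiff flat plate 106 x 42 x 4 mm, about 90 g, lying flat, with a yellow upright grip. Origin: centre of its oblong eye at the plate's underside; z up, x along the plate from nose to grip. The eye is a through hole 29 mm long (x -14.5 to 14.5), 22 mm wide (y -11 to 11). Nose bar before it at x -22 to -14.5; tail end at x = 84.
- badge_grip (a point): Where to grip the badge: 28 mm above the plate's underside, in the middle of the yellow grip, a block 12 mm in x and 30 mm in y (badge axes) at x = 70, y = 0, standing up to 44 mm above the underside.
- badge_nose (a point): Middle of the nose bar's inner edge (the eye's front end), on the plate's upper face: x = -14.5, z = 4 mm in the badge's frame.
- block: Empty wooden block, fixed, x -47 to 91, y -32 to 32 mm, 20 mm high. Origin: underside, below the middle of the stud's slot; z up, x roughly to the robot's left, to the long end where the badge's grip shall lie. Its steel stud is clamped tight somewhere along the slot: stud axis at y = 0 and at an unknown, unmeasured x between -5 and +5 mm.
- rail: The empty block's slot rail with its stud; origin middle of the slot, on the block's top; axes as the block's. Stud: round shank 12 mm across, 15 mm high to the underside of an oblong head 36 mm long (x), 14 mm wide (y), 5 mm thick. Way on: tilt the nose down 38 deg, lower the nose bar past the head's -x end, push it under along +x to the shank; levelling then clears the head's +x end by 2 mm.
- taken_block: A block of the same kind and size that already carries a red badge with a black grip (top of the grip 64 mm over the worktop). Fixed, claimed: leave it alone. Origin and axes as for the empty block.
- wax_pot: Round grey wax pot, 91 mm in diameter, 44 mm high, loose bystander; origin at the centre of its underside.
- soap_box: Small red soap carton, 47 x 64 x 44 mm, loose bystander; origin at the centre of its underside.
- spool_red: Spool of dark red thread, 28 mm in diameter, 43 mm high, standing, loose bystander; origin at the centre of its underside.

How it is judged:
At the end, for the whole second after the job is handed in: The blue badge lies flat on the empty block (within 3.5 mm, tilt under 0.06 rad), the stud in its eye and the head above it (eye centre within 15 mm along and 7 mm across the block), within 0.25 rad of the block's line, grip over its long (left) end, at rest and released (x of badge in the frame of block between -0.015 and 0.015 m and y of badge in the frame of block between -0.007 and 0.007 m and z of badge in the frame of block between 0.017 and 0.0235 m and angle between badge's own z axis and vertical below 0.06 rad and angle between the x axis of badge and the x axis of block, either way round below 0.25 rad and linear speed of badge below 0.02 m/s and x of badge_grip in the frame of block above 0.04 m); the robot touches nothing.
It fails at once if the badge is pressed on the stud with more than 15 N (contact force between badge and rail above 15 N).
It fails at once if the arm presses on the stud with more than 15 N (contact force between the arm and rail above 15 N).
It fails at once if the taken block is struck by the arm or the badge (contact force between any of the arm, badge and taken_block above 5 N).
It fails at once if a bystander is moved by more than 3 cm (distance of any of wax_pot, soap_box, spool_red from where it was at the start of the episode above 0.03 m).
It also fails if it takes over 53 s, if anything falls off the work surface, if the arm or the gripper's body presses on something with over 40 N, if the wrist force passes 120 N, or if a joint passes its speed limit or range.

ROBOT

A 6-joint arm with a two-finger parallel gripper is mounted at the origin on a cart in front of the work surface, level with it; the furniture and walls round the work are solid. World frame = base frame: x ahead of the robot, y to its left, z up, the work surface at z = 0. Lengths are in m, angles in rad, forces in N, time in s.
With the tool pointing down it reaches from about 0.3 to 0.875 m from the base axis. Payload 6.4 kg.
Tool frame: the origin (TCP) lies at the very end of the fingers, on their centre line; the grasp point (between the pads) lies 19 mm behind it; z points along the fingers, y is the line along which they close (so a half turn about z gives the same grasp; the last joint's range is limited). The gripper opens to 85 mm and grips with 20 to 120 N. Pads are 22 mm wide; open, the fingers measure 114 mm over their backs; the gripper's body (76 mm by 85 mm) begins 54 mm behind the grasp point. The pads swing forward as they close: fully open they stand 13 mm farther back than shut.
Start: joints at [1.001, 0.181, 1.607, -0, 1.354, -0.206], TCP at [0.205, 0.537, 0.231] pointing down, gripper open.
Joint ranges: [-2.99, 2.99], [-0.89, 2.07], [0.3, 2.58], [-1.14, 4.28], [0, 2.63], [-3.12, 3.12]. Speed limits (rad/s): [2.57, 2.57, 3.01, 3.14, 3.14, 3.14].

INTERFACE

Orientations are given as a unit quaternion [w, x, y, z].
In Python, from bench import ctrl, cams gives the robot as it stands (ctrl), with the cameras (cams).
- The arm moves only by the shell command python3 jog.py 'ROWS'. ROWS is a JSON list of rows, 1 to 10 of them, each of 7 numbers: dx, dy, dz in m, then a rotation vector rx, ry, rz in rad, then the opening from 0.0 (shut) to 1.0 (fully open); each row is the pose to reach, as a shift and turn from the pose commanded when the command began, along the tool's axes at that moment; what a row does not reach only later rows make up. A row lasts 1/8 s, in which the tool goes at most 0.0625 m and 0.188 rad, less where a joint would pass 70% of its speed; a pose out of reach is approached as far as the arm can. The fingers move at their own pace and stop on an object; the grip force is fixed at half the most. Time passes only in rows, so rows that do not move let the fingers close. It prints the time, the measured TCP pose, the force, the opening and the grip force at its end.
- ctrl.get_obs(): the state, without advancing time (a new reading comes with each control period).
- cams.camera(name): name is "scene" or "top" or "wrist"; returns the picture (400x640x3 uint8, blue, green, red); there is no depth.
- cams.camera_params(name): a dict with "fovy" (degrees; the focal length in pixels is half the picture's height over the tangent of half this angle, whatever the lens; pixels are square), "cx", "cy" (the principal point, pixels), "view" (4x4, takes a point from world to camera coordinates). Camera axes: x right, y up, looking along -z (the intrinsics and any distortion apply to the point x, -y, -z); pixel columns grow to the right and rows downward; lengths in m; the calibration is good to about 2 mm. A picture is of the moment at which its call begins: read the wrist's pose just before it. camera_params takes no time and is no camera call; for the wrist camera it gives the pose at the moment of the call.
- ctrl.hand_in(): hands the job in; it is judged then, once.
The state is a dict: "time_s": time; "q": joint angles; "dq": joint speeds; "joint_efforts": joint torques, N m; "eef_pos": TCP position; "eef_rot": TCP orientation; "wrist_force": force on the tool from outside, world axes, zero at the start; "torque": the same for the moment, N m; "opening": opening from 0.0 (shut) to 1.0 (fully open); "grasp_force": force on a finger pad.
Only numpy, scipy, OpenCV 4.12 (cv2) and the standard library are available. Lean on these libraries where they do the work, as an engineer would, in place of code of your own. Each camera call takes 0.05 s, during which the arm holds its last target. There are 200 camera calls.

## Working session

There is one attempt and no reset: what is moved stays moved. The work goes in short steps, Python scripts to look and compute and a shell command to move; the robot and the scene stay as the last step left them, time stands still between calls to the robot, and variables do not carry over. Pictures are saved under pics/ and viewed, at most 10 in all, crops included, and the job is handed in when it is done.

```bash
ls; mkdir -p pics; python3 - <<'E'
from bench import ctrl, cams
import cv2
for n in("scene","top"):
    p=cams.camera_params(n);print(n,p)
    cv2.imwrite(f"pics/{n}0.png",cams.camera(n))
o=ctrl.get_obs();print(o)
E
```

```text
bench.py
jog.py
pics
scene {'fovy': 56.2409651435712, 'cx': 320.3650955143777, 'cy': 195.89036428475006, 'view': array([[ 0.49889039, -0.86631395,  0.02466825, -0.29591161],
       [ 0.35971641,  0.23288049,  0.90353239, -0.25720011],
       [-0.78848747, -0.44189005,  0.42780918, -0.45211302],
       [ 0.        ,  0.        ,  0.        ,  1.        ]])}
top {'fovy': 51.86386977048679, 'cx': 319.79978375891517, 'cy': 196.16647185399145, 'view': array([[-1.60194854e-02, -9.99751968e-01, -1.54718606e-02,
         4.43052801e-05],
       [ 9.87524312e-01, -1.82440508e-02,  1.56406161e-01,
        -5.42520257e-01],
       [-1.56649637e-01, -1.27732923e-02,  9.87571635e-01,
        -9.54211823e-01],
       [ 0.00000000e+00,  0.00000000e+00,  0.00000000e+00,
         1.00000000e+00]])}
{'time_s': 0.1, 'q': array([ 1.00071275e+00,  1.81466035e-01,  1.60786359e+00,  9.63664227e-06,
        1.35381694e+00, -2.06308159e-01]), 'dq': array([-2.22917983e-04, -1.98927389e-03, -1.42028214e-03,  1.25185327e-03,
        2.52997350e-05, -1.19110465e-03]), 'joint_efforts': array([ 1.01727121e-03, -4.45881844e+01, -3.52229977e+01,  1.50951558e-05,
        4.15990929e-03,  3.17971671e-05]), 'eef_pos': array([0.20430924, 0.53696617, 0.23049612]), 'eef_rot': array([-2.98445781e-04,  1.80887433e-01,  9.83503499e-01, -7.17361165e-04]), 'wrist_force': array([ 0.34567813, -0.15418754, -0.74421098]), 'torque': array([ 0.02942655,  0.03104044, -0.01686562]), 'grasp_force': 0.0, 'opening': 1.0018551342038735}
```

View pics/top0.png

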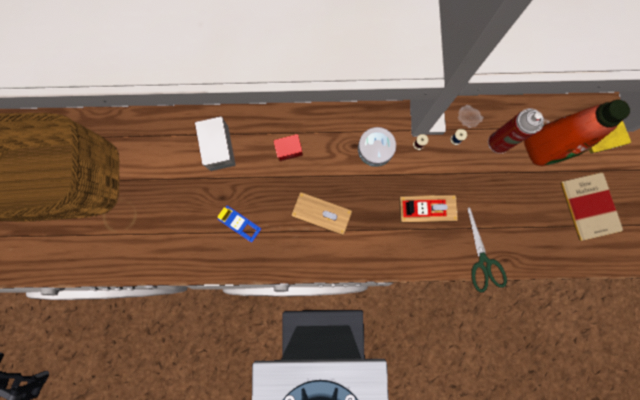

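View pics/scene0.png

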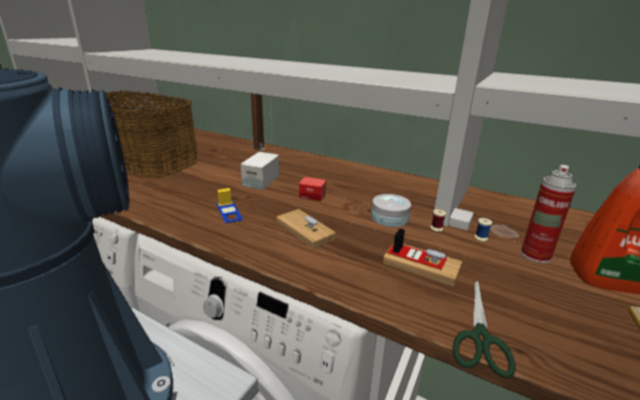

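The top view shows the loose blue badge at about (240,223) with its yellow grip at (223,214). The empty block is at (322,213) with the stud head at (330,215), and the taken block is at (428,208). Next I get rough positions from colour masks.

```bash
cat > h.py <<'E'
import numpy as np, cv2
from bench import ctrl, cams
from scipy.spatial.transform import Rotation as R
def cam(n):
    p=cams.camera_params(n); return p,cams.camera(n)
def ray(p,uv,z):
    "pixels -> world points on plane z"
    f=200/np.tan(np.radians(p["fovy"])/2); V=p["view"]; uv=np.atleast_2d(uv).astype(float)
    d=np.c_[(uv[:,0]-p["cx"])/f,-(uv[:,1]-p["cy"])/f,-np.ones(len(uv))]@V[:3,:3]
    c=-V[:3,:3].T@V[:3,3]
    return c+d*((z-c[2])/d[:,2])[:,None]
def proj(p,X):
    f=200/np.tan(np.radians(p["fovy"])/2); V=p["view"]; q=np.atleast_2d(X)@V[:3,:3].T+V[:3,3]
    return np.c_[p["cx"]-f*q[:,0]/q[:,2],p["cy"]+f*q[:,1]/q[:,2]]
def big(mask,k=1):
    c=sorted(cv2.findContours(mask.astype(np.uint8),cv2.RETR_EXTERNAL,cv2.CHAIN_APPROX_NONE)[0],key=cv2.contourArea)[::-1]
    return c[:k]
def cen(c): m=cv2.moments(c); return np.array([m["m10"],m["m01"]])/m["m00"]
def T():
    o=ctrl.get_obs(); q=o["eef_rot"]; return np.array(o["eef_pos"]),R.from_quat(np.r_[q[1:],q[0]]),o
E
python3 - <<'E'
from h import *
p=cams.camera_params("top"); im=cv2.imread("pics/top0.png"); h=cv2.cvtColor(im,cv2.COLOR_BGR2HSV)
np.set_printoptions(precision=4,suppress=True)
Hh,S,V=cv2.split(h)
y=big((abs(Hh.astype(int)-28)<8)&(S>180)&(V>150)&(np.arange(640)<400)); b=big((abs(Hh.astype(int)-112)<12)&(S>150)&(V>80))
for c,z in((y[0],.044),(b[0],.004)): print(cv2.contourArea(c),cen(c),ray(p,cen(c),z),cv2.minAreaRect(c))
print(im[205,310],h[205,310],h[215,330])
print("block",ray(p,[(293,210),(303,194),(351,212),(345,233)],.02)); print("head",ray(p,[330,215],.04))
print("taken",ray(p,[(401,197),(457,195)],.02),ray(p,[(288,147),(378,146),(421,142)],.044))
w=cams.camera_params("wrist");Ve=w["view"]; C=-Ve[:3,:3].T@Ve[:3,3]; P,Rt,_=T()
print("wristcam in tool",Rt.inv().apply(C-P),Rt.inv().apply(-Ve[2,:3]),w["fovy"]); print(Rt.as_matrix())
E
```

```text
52.0 [222.2596 212.7147] [[0.5061 0.2268 0.044 ]] ((222.229736328125, 212.8783721923828), (5.579886436462402, 11.624763488769531), 35.53767776489258)
498.5 [242.2083 225.7309] [[0.4774 0.1862 0.004 ]] ((242.13279724121094, 225.77020263671875), (33.11123275756836, 16.771869659423828), 35.21759033203125)
[106 161 208] [ 16 125 208] [120  16 206]
block [[ 0.5127  0.0577  0.02  ]
 [ 0.5523  0.0326  0.02  ]
 [ 0.5052 -0.0852  0.02  ]
 [ 0.4538 -0.0691  0.02  ]]
head [[ 0.4964 -0.0331  0.04  ]]
taken [[ 0.5402 -0.2096  0.02  ]
 [ 0.5427 -0.3476  0.02  ]] [[ 0.6666  0.0673  0.044 ]
 [ 0.6647 -0.1547  0.044 ]
 [ 0.6727 -0.2607  0.044 ]]
wristcam in tool [ 0.0792  0.0002 -0.1428] [-0.3107  0.0007  0.9505] 67.74041422860655
[[-0.9346  0.3558 -0.0008]
 [ 0.3558  0.9346 -0.0013]
 [ 0.0003 -0.0015 -1.    ]]
```

```bash
cat >> h.py <<'E'
np.set_printoptions(precision=4,suppress=True)
def Rt(yaw,tilt=0):
    "tool pointing down, tool x along -(badge x), badge x at yaw; tilt = nose down"
    c,s=np.cos(yaw),np.sin(yaw); bx=np.array([c,s,0]); up=np.array([0,0,1.]); by=np.cross(up,bx)
    bx,bz=np.cos(tilt)*bx+np.sin(tilt)*up, np.cos(tilt)*up-np.sin(tilt)*bx
    return R.from_matrix(np.c_[-bx,by,-bz])
def delta(P1,R1):
    P,R0,_=T(); print("rows:",np.round(R0.inv().apply(np.array(P1)-P),4),np.round((R0.inv()*R1).as_rotvec(),4))
E
python3 -c "
from h import *
delta([.5,.12,.25],Rt(np.radians(60)))"
```

```text
rows: [-0.4247 -0.2845 -0.0192] [-0.001  -0.0013 -1.411 ]
```

```bash
python3 jog.py '[[-0.425,-0.284,-0.019,0,0,-1.41,0.7],[-0.425,-0.284,-0.019,0,0,-1.41,0.7],[-0.425,-0.284,-0.019,0,0,-1.41,0.7],[-0.425,-0.284,-0.019,0,0,-1.41,0.7],[-0.425,-0.284,-0.019,0,0,-1.41,0.7],[-0.425,-0.284,-0.019,0,0,-1.41,0.7],[-0.425,-0.284,-0.019,0,0,-1.41,0.7],[-0.425,-0.284,-0.019,0,0,-1.41,0.7],[-0.425,-0.284,-0.019,0,0,-1.41,0.7],[-0.425,-0.284,-0.019,0,0,-1.41,0.7]]' && python3 jog.py '[[0,0,0,0,0,0,0.7],[0,0,0,0,0,0,0.7],[0,0,0,0,0,0,0.7]]'; python3 - <<'E'
from h import *
p,im=cam("wrist"); cv2.imwrite("pics/w1.png",im); P,Q,o=T(); print(P,Q.as_matrix(),o["q"]); np.save("w1.npy",p,allow_pickle=True)
E
```

```text
time_s: 1.35
eef_pos: [0.5023, 0.1174, 0.25]
eef_rot: [-0.0, -0.498, 0.867, -0.0]
wrist_force: [-0.9, 0.3, -0.5]
opening: 0.701
grasp_force: 0.0
time_s: 1.72
eef_pos: [0.5, 0.122, 0.2502]
eef_rot: [-0.0, -0.5, 0.866, 0.0]
wrist_force: [0.4, -0.5, -0.1]
opening: 0.697
grasp_force: 0.0
[0.5001 0.1219 0.2503] [[-0.4993 -0.8664 -0.0001]
 [-0.8664  0.4993  0.0001]
 [-0.      0.0001 -1.    ]] [ 0.0081  0.0284  1.7347  0.0001  1.3787 -2.6107]
```

View pics/w1.png

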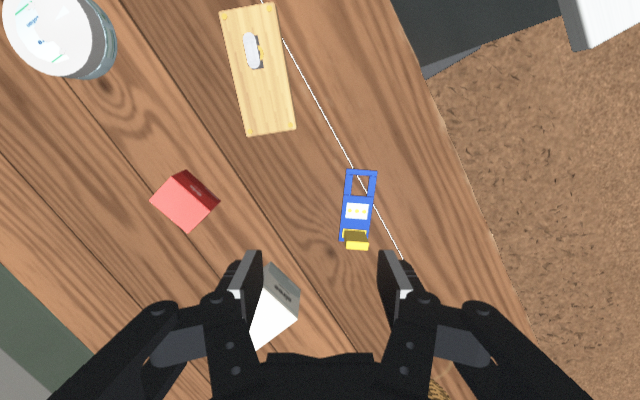

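The wrist view shows the badge at about (358,205): its eye is at (361,184) and its yellow grip at (356,240). The block lies at (258,68), with the stud head at (252,50). I measure both from this picture.

```bash
cat > m.py <<'E'
from h import *
def measure(p,im,dbg=None):
    Hh,S,V=[a.astype(int) for a in cv2.split(cv2.cvtColor(im,cv2.COLOR_BGR2HSV))]
    blue=((abs(Hh-112)<14)&(S>130)&(V>60)).astype(np.uint8)
    out={}
    cs,hi=cv2.findContours(blue,cv2.RETR_CCOMP,cv2.CHAIN_APPROX_NONE)
    i=max(range(len(cs)),key=lambda k:cv2.contourArea(cs[k])*(hi[0][k][3]<0))
    hol=sorted([cs[k] for k in range(len(cs)) if hi[0][k][3]==i],key=cv2.contourArea)[::-1][:2]
    out["plate"]=cv2.minAreaRect(ray(p,cs[i].reshape(-1,2),.004)[:,:2].astype(np.float32))
    out["holes"]=[(cv2.minAreaRect(ray(p,h.reshape(-1,2),.004)[:,:2].astype(np.float32)),ray(p,cen(h),.004)[0,:2]) for h in hol]
    yel=(abs(Hh-28)<7)&(S>170)&(V>170)
    c=big(yel)[0]; out["yel"]=cv2.minAreaRect(ray(p,c.reshape(-1,2),.044)[:,:2].astype(np.float32)),cen(c)
    wood=((abs(Hh-17)<7)&(S>60)&(S<150)&(V>175)).astype(np.uint8)
    wood=cv2.morphologyEx(wood,cv2.MORPH_OPEN,np.ones((3,3)))
    c=max(cv2.findContours(wood,cv2.RETR_EXTERNAL,cv2.CHAIN_APPROX_NONE)[0],key=cv2.contourArea)
    x,y,w,h=cv2.boundingRect(c); out["block"]=cv2.minAreaRect(ray(p,c.reshape(-1,2),.02)[:,:2].astype(np.float32))
    m=np.zeros_like(wood); cv2.fillPoly(m,[c],1); hd=(m>0)&(S<45)&(V>130)
    c=big(hd)[0]; out["head"]=cv2.minAreaRect(ray(p,c.reshape(-1,2),.04)[:,:2].astype(np.float32)),ray(p,cen(c),.04)[0,:2]
    return out
if __name__=="__main__":
    o=measure(np.load("w1.npy",allow_pickle=True).item(),cv2.imread("pics/w1.png"))
    for k,v in o.items(): print(k,v)
    im=cv2.imread("pics/w1.png"); h=cv2.cvtColor(im,cv2.COLOR_BGR2HSV)
    for u,v in((358,247),(354,236),(252,40),(262,66),(240,30),(265,110)): print(h[v,u])
    for k in("plate","block"): print(k,cv2.boxPoints(o[k]))
E
python3 m.py
```

```text
Traceback (most recent call last):
  File "m.py", line 21, in <module>
    o=measure(np.load("w1.npy",allow_pickle=True).item(),cv2.imread("pics/w1.png"))
  File "m.py", line 12, in measure
    c=big(yel)[0]; out["yel"]=cv2.minAreaRect(ray(p,c.reshape(-1,2),.044)[:,:2].astype(np.float32)),cen(c)
      ~~~~~~~~^^^
IndexError: list index out of range
```

```bash
sed -i 's/yel=(abs(Hh-28)<7)&(S>170)&(V>170)/yel=(abs(Hh-27)<9)\&(S>150)\&(V>190)/' m.py; python3 - <<'E'
import cv2
h=cv2.cvtColor(cv2.imread("pics/w1.png"),cv2.COLOR_BGR2HSV)
for u,v in((358,246),(354,236),(252,45),(262,66),(240,30),(265,110)): print(h[v,u])
E
python3 m.py
```

```text
[ 29 118 255]
[ 23 146 143]
[114   5 241]
[175  13 122]
[ 21  79 245]
[ 21  83 244]
plate ((0.48342111706733704, 0.19514243304729462), (0.10456594079732895, 0.04109049215912819), 55.361488342285156)
holes [(((0.4863702654838562, 0.20020915567874908), (0.027042552828788757, 0.03466281667351723), 55.42746353149414), array([0.4863, 0.2   ])), (((0.46590104699134827, 0.16983401775360107), (0.03243540599942207, 0.025324886664748192), 55.71173095703125), array([0.4658, 0.1696]))]
yel (((0.5043497681617737, 0.2033284604549408), (0.0, 0.0), 0.0), array([nan, nan]))
block ((0.504269003868103, -0.011662721633911133), (0.13849113881587982, 0.06326834857463837), 68.96562194824219)
head (((0.49652817845344543, -0.030725780874490738), (0.03557802736759186, 0.01501412969082594), 69.56104278564453), array([ 0.4966, -0.031 ]))
[ 29 117 255]
[ 23 146 143]
[105   4 242]
[175  13 122]
[ 21  79 245]
[ 21  83 244]
plate [[0.4368 0.1638]
 [0.4706 0.1404]
 [0.53   0.2265]
 [0.4962 0.2498]]
block [[ 0.4499 -0.0649]
 [ 0.5089 -0.0876]
 [ 0.5586  0.0416]
 [ 0.4996  0.0643]]h.py:18: RuntimeWarning: invalid value encountered in divide
  def cen(c): m=cv2.moments(c); return np.array([m["m10"],m["m01"]])/m["m00"]
```

```bash
python3 jog.py '[[0,0,0,0,0,1.7,0.6],[0,0,0,0,0,1.7,0.6],[0,0,0,0,0,1.7,0.6],[0,0,0,0,0,1.7,0.6],[0,0,0,0,0,1.7,0.6],[0,0,0,0,0,1.7,0.6],[0,0,0,0,0,1.7,0.6],[0,0,0,0,0,1.7,0.6],[0,0,0,0,0,1.7,0.6],[0,0,0,0,0,1.7,0.6]]'; sed -i 's/np.c_\[-bx,by,-bz\]/np.c_[bx,-by,-bz]/; s/tool x along -(badge x)/tool x along badge x/' h.py; python3 -c "
from h import *
delta([.5055,.2272,.12],Rt(np.radians(55.4)))"
```

```text
time_s: 3.02
eef_pos: [0.5004, 0.1214, 0.2504]
eef_rot: [0.0, 0.32, 0.947, 0.0]
wrist_force: [-0.3, -0.7, -1.6]
opening: 0.601
grasp_force: 0.0
rows: [0.0602 0.0872 0.1304] [0.0002 0.     1.523 ]
```

```bash
python3 jog.py '[[0.06,0.087,0.13,0,0,1.523,0.6],[0.06,0.087,0.13,0,0,1.523,0.6],[0.06,0.087,0.13,0,0,1.523,0.6],[0.06,0.087,0.13,0,0,1.523,0.6],[0.06,0.087,0.13,0,0,1.523,0.6],[0.06,0.087,0.13,0,0,1.523,0.6],[0.06,0.087,0.13,0,0,1.523,0.6],[0.06,0.087,0.13,0,0,1.523,0.6],[0.06,0.087,0.13,0,0,1.523,0.6],[0.06,0.087,0.13,0,0,1.523,0.6]]'; python3 - <<'E'
from h import *
p,im=cam("wrist"); cv2.imwrite("pics/w2.png",im); np.save("w2.npy",p,allow_pickle=True)
delta([.5055,.2272,.0095],Rt(np.radians(55.4)))
E
```

```text
time_s: 4.28
eef_pos: [0.5059, 0.2265, 0.1203]
eef_rot: [0.0, 0.885, 0.466, 0.0]
wrist_force: [0.6, 0.1, 0.5]
opening: 0.597
grasp_force: 0.0
rows: [ 0.0004 -0.0008  0.1108] [0.     0.     0.0022]
```

View pics/w2.png

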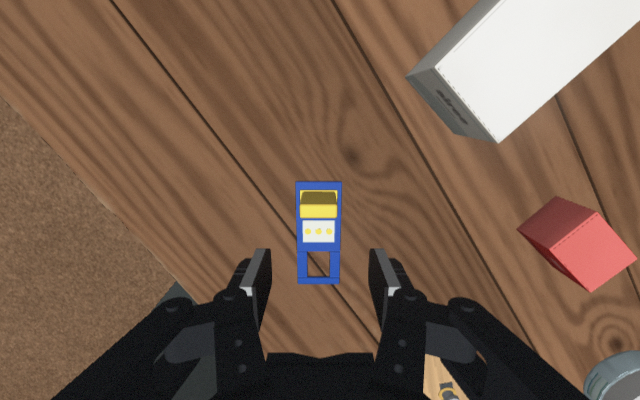

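The badge is square in the view and centred between the fingers at about (319,230), with its grip at (319,205). I descend and grasp.

```bash
python3 jog.py '[[0,-0.001,0.05,0,0,0,0.6],[0,-0.001,0.09,0,0,0,0.6],[0,-0.001,0.11,0,0,0,0.6],[0,-0.001,0.11,0,0,0,0.6],[0,-0.001,0.11,0,0,0,0.0],[0,-0.001,0.11,0,0,0,0.0],[0,-0.001,0.11,0,0,0,0.0],[0,-0.001,0.11,0,0,0,0.0],[0,-0.001,0.11,0,0,0,0.0]]'; python3 -c "
from h import *
P,Q,o=T();print(P,o['opening'],o['grasp_force'])
delta([.5055,.2272,.10],Rt(np.radians(55.4)))"
```

```text
time_s: 5.45
eef_pos: [0.5064, 0.2271, 0.0117]
eef_rot: [0.0, 0.886, 0.464, 0.001]
wrist_force: [-0.1, -0.1, 6.3]
opening: 0.345
grasp_force: 59.9
[0.5064 0.2271 0.0117] 0.344754179609377 59.87279176712036
rows: [-0.0003 -0.0006 -0.0883] [ 0.0018 -0.0019 -0.0019]
```

```bash
cat > g.py <<'E'
from h import *
ORG=np.array([.4964,-.0322]); YAW=np.radians(69.0); S=.0012; TB=np.array([.0705,0,.0117]) # TCP in badge frame
def pose(lx,lz,tilt,ly=0,tb=None):
    "badge lower inner nose corner L at rail x=S+lx, z=lz above block top"
    tb=TB if tb is None else tb; t=np.radians(tilt); Q=Rt(YAW,t); M=Q.as_matrix(); B=np.c_[M[:,0],-M[:,1],-M[:,2]]
    c,s=np.cos(YAW),np.sin(YAW); x=S+lx
    L=np.array([ORG[0]+c*x-s*ly,ORG[1]+s*x+c*ly,.02+lz])
    return L+B@(tb-np.array([-.0145,0,0])),Q
E
python3 -c "
from g import *
a=pose(-.03,.08,0);print(a[0]);delta(*a)"
```

```text
[0.5165 0.0203 0.1117]
rows: [-0.1641  0.1263 -0.1001] [ 0.002  -0.0017 -0.2392]
```

```bash
python3 jog.py '[[0,0,-0.05,0,0,0,0],[0,0,-0.10,0,0,0,0],[-0.04,0.03,-0.10,0,0,-0.08,0],[-0.08,0.063,-0.10,0,0,-0.16,0],[-0.12,0.095,-0.10,0,0,-0.239,0],[-0.15,0.115,-0.10,0,0,-0.239,0],[-0.164,0.126,-0.10,0,0,-0.239,0],[-0.164,0.126,-0.10,0,0,-0.239,0],[-0.164,0.126,-0.10,0,0,-0.239,0]]'; python3 - <<'E'
from m import *
from g import *
P,Q,o=T(); p,im=cam("wrist"); cv2.imwrite("pics/w3.png",im); np.save("w3.npy",p,allow_pickle=True)
pt,it=cam("top"); cv2.imwrite("pics/t3.png",it); print(P,o["opening"],o["q"])
E
```

```text
time_s: 6.58
eef_pos: [0.5152, 0.0214, 0.1102]
eef_rot: [-0.0, 0.824, 0.566, 0.0]
wrist_force: [-0.2, 0.3, -0.5]
opening: 0.342
grasp_force: 59.6
[0.5152 0.0214 0.1102] 0.3417110679750132 [-0.1893  0.1968  1.8555  0.0005  1.0897  0.1768]
```

View pics/w3.png

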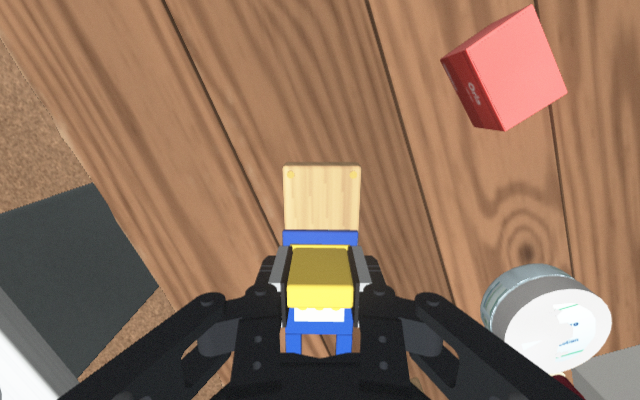

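The badge is held level; its tail edge is at row 231, columns 282–358. The block's long end is below it at row 166, columns 283–361. I check both against the model.

```bash
python3 - <<'E'
from g import *
p=np.load("w3.npy",allow_pickle=True).item(); im=cv2.imread("pics/w3.png")
P=np.array([0.5152,0.0214,0.1102])
Hh,S_,V=[a.astype(int) for a in cv2.split(cv2.cvtColor(im,cv2.COLOR_BGR2HSV))]
def edges(m,r): 
    c=np.where(m[r,270:375])[0]+270; return c.min(),c.max()+1
wood=(S_<120)&(V>190)&(abs(Hh-20)<6); blue=(abs(Hh-112)<14)&(S_>130)
def back(X):  # to rail frame
    d=X[:,:2]-ORG; c,s=np.cos(YAW),np.sin(YAW); return np.c_[d@[c,s],d@[-s,c]]
for r in(172,200,222): print("wood",r,edges(wood,r),back(ray(p,[(e-.5,r) for e in edges(wood,r)],.02)))
k=np.where(wood[150:200,320])[0][0]+150; print("end row",k,back(ray(p,[320,k-.5],.02)))
for r in(233,238,242): print("blue",r,edges(blue,r))
for c in(290,320,350):
    b=np.where(blue[215:330,c])[0]+215; print(c,b.min(),b[:16])
h=np.where(blue[320:350,315])[0]+320; print("hole tail edge rows",h)
c,s=np.cos(YAW),np.sin(YAW)
for z in(.0117,.0077): 
    X=ray(p,[(edges(blue,233)[0]-.5,233),(edges(blue,233)[1]-.5,233),(320,h.max()+.5),(320,230.5)],P[2]-z); d=X[:,:2]-P[:2]; print(z,np.c_[d@[c,s],d@[-s,c]])
E
```

```text
wood 172 (np.int64(283), np.int64(361)) [[ 0.0858  0.0308]
 [ 0.0858 -0.0313]]
wood 200 (np.int64(284), np.int64(360)) [[ 0.0624  0.0309]
 [ 0.0624 -0.0315]]
wood 222 (np.int64(284), np.int64(359)) [[ 0.043   0.0316]
 [ 0.043  -0.0315]]
end row 166 [[0.091  0.0009]]
blue 233 (np.int64(283), np.int64(358))
blue 238 (np.int64(283), np.int64(357))
blue 242 (np.int64(283), np.int64(357))
290 231 [231 232 233 234 235 236 237 238 239 240 241 242 243 308 309 310]
320 231 [231 232 233 234 235 236 237 238 239 240 241 242 243 322 323 324]
350 232 [232 233 234 235 236 237 238 239 240 241 242 243 244 309 310 311]
hole tail edge rows [322 323 324 325 326 327 328 329 330 331 332 333]
0.0117 [[ 0.0111  0.0205]
 [ 0.0111 -0.0218]
 [-0.0586 -0.0007]
 [ 0.0126 -0.0007]]
0.0077 [[ 0.0128  0.02  ]
 [ 0.0128 -0.0213]
 [-0.055  -0.0007]
 [ 0.0143 -0.0007]]
```

```bash
sed -i 's/TB=np.array(\[.0705,0,.0117\])/TB=np.array([.0696,.0005,.0117])/' g.py; python3 -c "
from g import *
a=pose(-.026,.045,38);print(a[0]);delta(*a)"
```

```text
[ 0.5082 -0.      0.126 ]
rows: [-0.0227  0.0012 -0.0158] [-0.0008  0.6631  0.001 ]
```

```bash
python3 jog.py '[[-0.005,0.001,-0.016,0,0.16,0,0],[-0.01,0.001,-0.016,0,0.33,0,0],[-0.016,0.001,-0.016,0,0.5,0,0],[-0.023,0.001,-0.016,0,0.663,0,0],[-0.023,0.001,-0.016,0,0.663,0,0],[-0.023,0.001,-0.016,0,0.663,0,0],[-0.023,0.001,-0.016,0,0.663,0,0]]'; python3 - <<'E'
from g import *
print(T()[2]["q"]); delta(*pose(-.026,.045,38)); delta(*pose(-.025,.008,38))
p,im=cam("scene"); P,Q,_=T(); u=proj(p,P)[0]; print(u)
x,y=int(u[0]),int(u[1]); cv2.imwrite("pics/s4.png",cv2.resize(im[y-60:y+60,x-80:x+80],None,fx=5,fy=5,interpolation=cv2.INTER_CUBIC))
E
```

```text
time_s: 7.55
eef_pos: [0.5084, -0.0003, 0.1268]
eef_rot: [-0.184, 0.779, 0.537, 0.268]
wrist_force: [0.2, 0.1, -0.3]
opening: 0.339
grasp_force: 59.5
[-0.6464  0.2002  1.9795  0.67    1.2538 -0.5942]
rows: [-0.0003 -0.0002  0.0007] [-0.0007  0.0019  0.0024]
rows: [-0.0223 -0.0002  0.0305] [-0.0007  0.0019  0.0024]
[302.1256 177.0496]
```

View pics/s4.png

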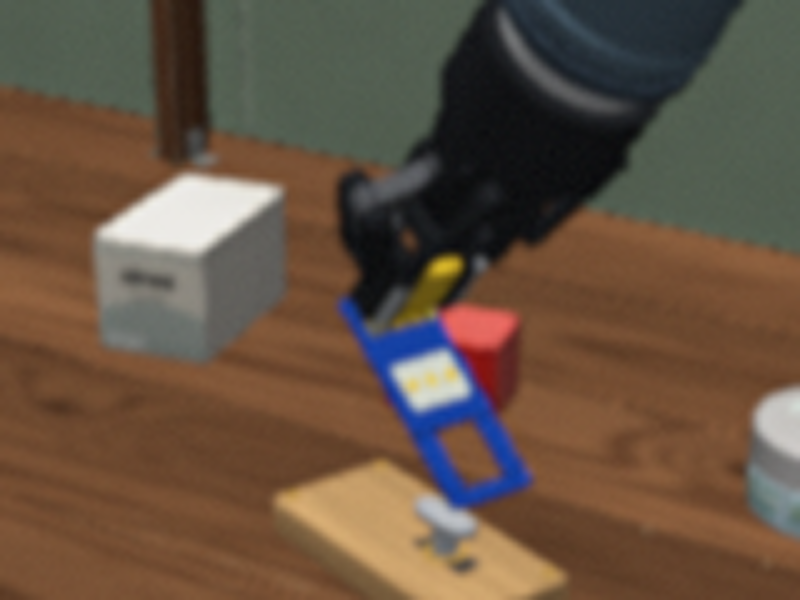

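The badge is tilted nose-down just beyond the head's far end, at about (470,500) in the crop, and the stud head is at (445,515). I lower it.

```bash
python3 jog.py '[[-0.006,0,0.008,0,0.002,0.002,0],[-0.012,0,0.016,0,0.002,0.002,0],[-0.017,0,0.023,0,0.002,0.002,0],[-0.022,0,0.0305,0,0.002,0.002,0],[-0.022,0,0.0305,0,0.002,0.002,0],[-0.022,0,0.0305,0,0.002,0.002,0]]'; python3 - <<'E'
from g import *
delta(*pose(-.025,.008,38)); delta(*pose(-.008,.009,38))
p,im=cam("scene"); P,Q,_=T(); u=proj(p,[*ORG,.035])[0]; x,y=int(u[0]),int(u[1])
cv2.imwrite("pics/s5.png",cv2.resize(im[y-30:y+30,x-40:x+40],None,fx=10,fy=10,interpolation=cv2.INTER_CUBIC))
M=Q.as_matrix(); B=np.c_[M[:,0],-M[:,1],-M[:,2]]
for q in([-14.5,11,4],[-14.5,-11,4],[-22,21,4],[-22,-21,4],[14.5,11,4],[14.5,-11,4]): print(q,(proj(p,P+B@(np.array(q)/1e3-TB))[0]-[x-40,y-30])*10)
c,s=np.cos(YAW),np.sin(YAW)
for q in([-18,0],[18,0]): 
    a=S+q[0]/1e3; print("head",(proj(p,[ORG[0]+c*a,ORG[1]+s*a,.04])[0]-[x-40,y-30])*10)
E
```

```text
time_s: 8.35
eef_pos: [0.5086, -0.0003, 0.0888]
eef_rot: [-0.185, 0.78, 0.534, 0.269]
wrist_force: [0.4, -0.3, -0.9]
opening: 0.342
grasp_force: 59.5
rows: [ 0.001  -0.0005  0.0005] [ 0.0004 -0.0019 -0.0025]
rows: [ 0.015  -0.0005  0.0102] [ 0.0004 -0.0019 -0.0025]
[-14.5, 11, 4] [443.3395 391.4363]
[-14.5, -11, 4] [523.7934 360.4861]
[-22, 21, 4] [422.8351 436.5512]
[-22, -21, 4] [576.3526 376.377 ]
[14.5, 11, 4] [378.8326 275.2155]
[14.5, -11, 4] [459.4772 246.3955]
head [452.5256 319.8353]
head [350.9562 255.4046]
```

View pics/s5.png

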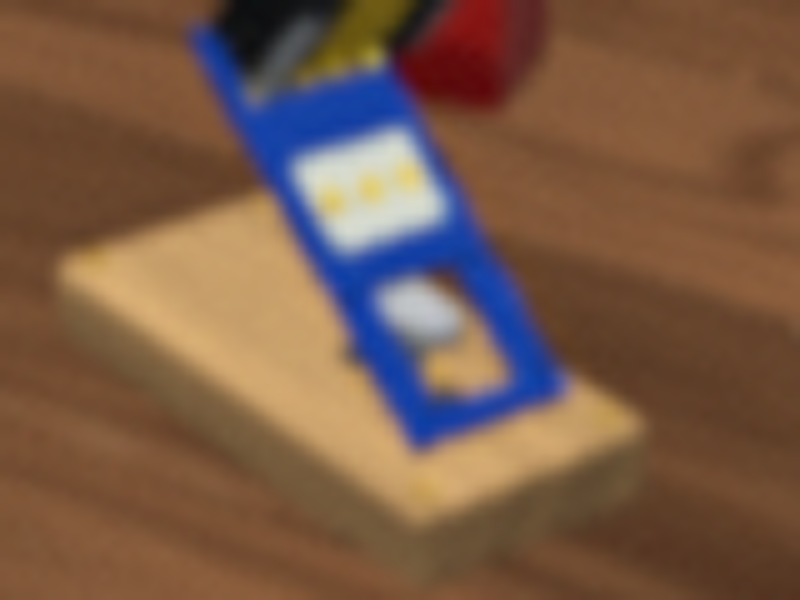

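The nose bar is below head level, past the head's end at about (463,320). I check the side offset by comparing the seen and predicted corners of both block and badge.

```bash
python3 - <<'E'
from g import *
p,im=cam("scene"); P,Q,_=T(); u=proj(p,[*ORG,.035])[0]; x0,y0=int(u[0])-40,int(u[1])-30
big_=cv2.resize(im[y0:y0+60,x0:x0+80],None,fx=10,fy=10,interpolation=cv2.INTER_CUBIC)
off=lambda uv:(np.asarray(uv)-[x0,y0])*10+4.5
M=Q.as_matrix(); B=np.c_[M[:,0],-M[:,1],-M[:,2]]
bp=lambda q:off(proj(p,P+B@(np.array(q)/1e3-TB)))[0]
c,s=np.cos(YAW),np.sin(YAW)
rp=lambda q:off(proj(p,[ORG[0]+(c*q[0]-s*q[1])/1e3,ORG[1]+(s*q[0]+c*q[1])/1e3,.02+q[2]/1e3]))[0]
h=cv2.cvtColor(big_,cv2.COLOR_BGR2HSV).astype(int); 
blue=((abs(h[...,0]-113)<14)&(h[...,1]>140)).astype(np.uint8)
cs,hi=cv2.findContours(blue,cv2.RETR_CCOMP,cv2.CHAIN_APPROX_NONE); i=max(range(len(cs)),key=lambda k:cv2.contourArea(cs[k])*(hi[0][k][3]<0))
print("plate",cv2.approxPolyDP(cs[i],18,True).reshape(-1,2).tolist())
for k in range(len(cs)):
    if hi[0][k][3]==i and cv2.contourArea(cs[k])>1500: print("hole",cv2.approxPolyDP(cs[k],12,True).reshape(-1,2).tolist(),cen(cs[k]))
print("pred plate",[bp(q) for q in([-22,21,4],[-22,-21,4],[-22,21,0],[-22,-21,0])]," hole top",[bp(q) for q in([-14.5,11,4],[-14.5,-11,4],[14.5,-11,4],[14.5,11,4])],"hole bot",[bp(q) for q in([-14.5,11,0],[-14.5,-11,0],[14.5,-11,0],[14.5,11,0])])
print("pred block",[rp(q) for q in([-47,32,0],[-47,-32,0],[91,32,0])])
g=h[...,2]; hd=((h[...,1]<70)&(g>140)).astype(np.uint8); hd[:260]=0
k=big(hd)[0]; print("head",cv2.minAreaRect(k),cen(k),"pred ctr",rp([1.2,0,20]),rp([1.2,7,20]),rp([1.2,-7,20]),rp([-16.8,0,20]))
vis=big_.copy()
for q in([-47,32,0],[-47,-32,0],[91,32,0]): cv2.circle(vis,tuple(int(v) for v in rp(q)),5,(0,0,255),-1)
for q in([-14.5,11,4],[-14.5,-11,4],[14.5,-11,4],[14.5,11,4],[-22,21,4],[-22,-21,4]): cv2.circle(vis,tuple(int(v) for v in bp(q)),5,(0,255,0),-1)
for q in([-16.8,0,20],[1.2,7,20],[1.2,-7,20],[-11,7,20],[-11,-7,20]): cv2.circle(vis,tuple(int(v) for v in rp(q)),5,(255,0,255),-1)
cv2.imwrite("pics/s6.png",vis)
E
```

```text
plate [[201, 35], [412, 433], [550, 393], [459, 207], [347, 257], [291, 184], [306, 148], [413, 125], [393, 68], [257, 104], [231, 36]]
hole [[376, 285], [454, 266], [514, 383], [432, 401], [375, 311]] [445.5116 335.2796]
pred plate [array([427.6656, 440.5493]), array([581.1865, 380.361 ]), array([420.1825, 448.5466]), array([573.3464, 388.347 ])]  hole top [array([448.1676, 395.4333]), array([528.6232, 364.4756]), array([464.2955, 250.3931]), array([383.6492, 279.2211])] hole bot [array([440.6798, 403.5252]), array([520.9475, 372.5579]), array([456.9393, 258.8225]), array([376.4848, 287.6737])]
pred block [array([424.7042, 512.8326]), array([658.5787, 417.2845]), array([ 56.9208, 256.3648])]
head ((422.43115234375, 311.7965393066406), (87.9279556274414, 56.189178466796875), 31.50426483154297) [423.6759 310.2925] pred ctr [405.4594 291.6242] [379.8595 300.9377] [430.8058 282.4029] [457.0256 324.3353]
```

View pics/s6.png

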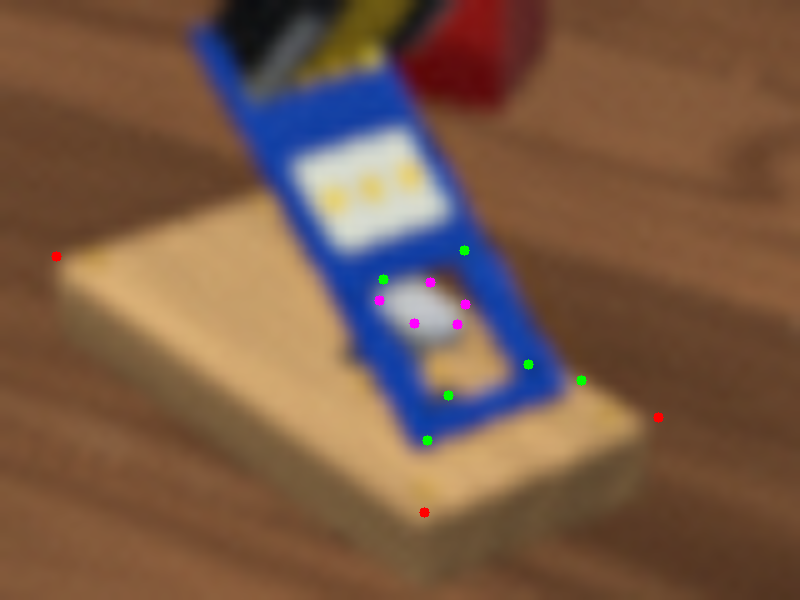

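```bash
python3 jog.py '[[0.003,-0.0005,0.002,0,-0.002,-0.002,0],[0.006,-0.0005,0.004,0,-0.002,-0.002,0],[0.009,-0.0005,0.006,0,-0.002,-0.002,0],[0.0122,-0.0005,0.008,0,-0.002,-0.002,0],[0.0122,-0.0005,0.008,0,-0.002,-0.002,0]]'; python3 - <<'E'
from g import *
P,Q,o=T(); print(P,o["wrist_force"]); delta(*pose(-.012,.009,38)); delta(*pose(-.006,.0095,38))
E
```

```text
time_s: 9.07
eef_pos: [0.5133, 0.0139, 0.09]
eef_rot: [-0.184, 0.779, 0.536, 0.268]
wrist_force: [0.1, -0.8, -0.4]
opening: 0.339
grasp_force: 59.5
[0.5133 0.0139 0.09  ] [ 0.094  -0.7798 -0.3701]
rows: [-0.0007  0.0002 -0.0005] [-0.      0.0002  0.0001]
rows: [0.0044 0.0002 0.0028] [-0.      0.0002  0.0001]
```

```bash
python3 jog.py '[[0.0008,0,0.0006,0,0,0,0],[0.0016,0,0.0012,0,0,0,0],[0.0024,0,0.0018,0,0,0,0],[0.0030,0,0.0022,0,0,0,0],[0.0030,0,0.0022,0,0,0,0]]'; python3 jog.py '[[0.0006,0,0.0005,0,0,0,0],[0.0006,0,0.0005,0,0,0,0]]'; python3 -c "
from g import *
delta(*pose(-.006,.0095,38))"
```

```text
time_s: 9.7
eef_pos: [0.5146, 0.0171, 0.0901]
eef_rot: [-0.184, 0.779, 0.535, 0.268]
wrist_force: [0.5, 0.6, -1.0]
opening: 0.342
grasp_force: 59.5
time_s: 9.95
eef_pos: [0.5149, 0.0178, 0.09]
eef_rot: [-0.184, 0.779, 0.535, 0.268]
wrist_force: [0.3, 0.5, -0.2]
opening: 0.338
grasp_force: 59.5
rows: [0.0011 0.0001 0.0002] [ 0.0003  0.0003 -0.0004]
```

```bash
for i in 1; do python3 jog.py '[[0.0004,0,0.0003,0,0,0,0],[0.0004,0,0.0003,0,0,0,0]]'; python3 jog.py '[[0.0004,0,0.0003,0,0,0,0],[0.0004,0,0.0003,0,0,0,0]]'; done | grep -E "pos|force"
```

```text
eef_pos: [0.5151, 0.0183, 0.09]
wrist_force: [-0.8, 0.3, -1.3]
grasp_force: 59.5
eef_pos: [0.5153, 0.0187, 0.09]
wrist_force: [0.7, -0.9, -0.5]
grasp_force: 59.5
```

```bash
(python3 jog.py '[[0.0004,0,0.0003,0,0,0,0],[0.0004,0,0.0003,0,0,0,0]]'; python3 jog.py '[[0.0004,0,0.0003,0,0,0,0],[0.0004,0,0.0003,0,0,0,0]]') | grep -E "pos|_force"; python3 -c "
from g import *
delta(*pose(-.006,.0095,38))"
```

```text
eef_pos: [0.5155, 0.0192, 0.0901]
wrist_force: [-0.7, -0.8, -0.7]
grasp_force: 59.5
eef_pos: [0.5156, 0.0196, 0.0901]
wrist_force: [-0.9, -0.4, -0.0]
grasp_force: 59.5
rows: [-0.0005  0.0001 -0.0009] [ 0.0003  0.0004 -0.0004]
```

```bash
(python3 jog.py '[[0.0004,0,0.0003,0,0,0,0],[0.0004,0,0.0003,0,0,0,0]]'; python3 jog.py '[[0,0,0,0,0,0,0]]'; python3 jog.py '[[0.0004,0,0.0003,0,0,0,0],[0.0004,0,0.0003,0,0,0,0]]';python3 jog.py '[[0,0,0,0,0,0,0]]') | grep -E "pos|t_force"; python3 -c "
from g import *
delta(*pose(-.006,.0095,38))"
```

```text
eef_pos: [0.5158, 0.0199, 0.09]
wrist_force: [-1.7, -2.4, -0.7]
eef_pos: [0.5158, 0.0199, 0.09]
wrist_force: [-1.7, -1.9, -1.6]
eef_pos: [0.516, 0.0203, 0.09]
wrist_force: [-1.2, -3.0, -2.0]
eef_pos: [0.516, 0.0204, 0.09]
wrist_force: [-1.0, -3.6, -1.9]
rows: [-0.0011  0.0001 -0.0015] [ 0.0004  0.0006 -0.0004]
```

Contact with the shank: about 4 N at the new position. I update the stud position, and then level about the nose corner.

```bash
sed -i 's/S=.0012/S=.0026/' g.py; python3 -c "
from g import *
for t in (38,34,30,26,22,18): print(t); delta(*pose(-.0063,.0098,t))"
```

```text
38
rows: [-0.0001  0.0001 -0.0011] [ 0.0004  0.0006 -0.0004]
34
rows: [0.0005 0.0001 0.0048] [ 0.0004 -0.0692 -0.0004]
30
rows: [0.0007 0.0001 0.0107] [ 0.0004 -0.139  -0.0004]
26
rows: [0.0005 0.0001 0.0167] [ 0.0004 -0.2088 -0.0004]
22
rows: [-0.0001  0.0001  0.0225] [ 0.0003 -0.2786 -0.0004]
18
rows: [-0.0011  0.0001  0.0284] [ 0.0003 -0.3484 -0.0004]
```

```bash
python3 jog.py '[[-0.0001,0,-0.0011,0,0,0,0],[0.0003,0,0.0018,0,-0.035,0,0],[0.0005,0,0.0048,0,-0.07,0,0],[0.0006,0,0.0078,0,-0.105,0,0],[0.0007,0,0.0107,0,-0.139,0,0],[0.0007,0,0.0107,0,-0.139,0,0]]'; python3 -c "
from g import *
for t in (30,27,24,21,18): print(t); delta(*pose(-.0063,.0098,t))"
```

```text
time_s: 12.45
eef_pos: [0.5186, 0.0278, 0.0823]
eef_rot: [-0.146, 0.796, 0.548, 0.213]
wrist_force: [-1.3, -3.3, -0.5]
opening: 0.341
grasp_force: 59.8
30
rows: [-0.0008  0.0003 -0.0001] [0.     0.001  0.0018]
27
rows: [-0.0003  0.0003  0.0043] [ 0.0001 -0.0514  0.0018]
24
rows: [-0.      0.0003  0.0088] [ 0.0001 -0.1037  0.0018]
21
rows: [0.     0.0003 0.0132] [ 0.0002 -0.1561  0.0018]
18
rows: [-0.0002  0.0003  0.0177] [ 0.0002 -0.2084  0.0018]
```

```bash
python3 jog.py '[[-0.0006,0,0.002,0,-0.026,0,0],[-0.0004,0,0.0043,0,-0.051,0,0],[-0.0003,0,0.0065,0,-0.077,0,0],[-0.0002,0,0.0088,0,-0.104,0,0],[-0.0002,0,0.0088,0,-0.104,0,0]]'; python3 -c "
from g import *
for t in (24,21,18,15,12,9): print(t); delta(*pose(-.0063,.0098,t))"
```

```text
time_s: 13.08
eef_pos: [0.52, 0.0317, 0.0743]
eef_rot: [-0.118, 0.806, 0.554, 0.172]
wrist_force: [-0.2, -0.9, -0.6]
opening: 0.342
grasp_force: 59.5
24
rows: [ 0.0004  0.0003 -0.0002] [-0.0002 -0.0005  0.0007]
21
rows: [0.0009 0.0003 0.0042] [-0.0002 -0.0529  0.0007]
18
rows: [0.0011 0.0003 0.0086] [-0.0002 -0.1052  0.0007]
15
rows: [0.0012 0.0003 0.0131] [-0.0002 -0.1576  0.0007]
12
rows: [0.001  0.0003 0.0175] [-0.0002 -0.21    0.0007]
9
rows: [0.0005 0.0003 0.0219] [-0.0001 -0.2623  0.0007]
```

```bash
python3 jog.py '[[0.0008,0,0.002,0,-0.026,0,0],[0.0011,0,0.0042,0,-0.053,0,0],[0.0012,0,0.0064,0,-0.079,0,0],[0.0013,0,0.0086,0,-0.105,0,0],[0.0013,0,0.0086,0,-0.105,0,0]]'; python3 -c "
from g import *
for t in (18,15,12,9,6,3,0): print(t); delta(*pose(-.0063,.0098,t))"
```

```text
time_s: 13.7
eef_pos: [0.5217, 0.0359, 0.0669]
eef_rot: [-0.089, 0.814, 0.56, 0.129]
wrist_force: [-0.8, -0.8, -1.3]
opening: 0.341
grasp_force: 59.5
18
rows: [0.     0.0003 0.    ] [-0.0002  0.0001  0.0007]
15
rows: [0.0005 0.0003 0.0044] [-0.0002 -0.0523  0.0007]
12
rows: [0.0008 0.0003 0.0089] [-0.0001 -0.1046  0.0007]
9
rows: [0.0008 0.0003 0.0133] [-0.0001 -0.157   0.0007]
6
rows: [0.0006 0.0003 0.0178] [-0.0001 -0.2094  0.0007]
3
rows: [0.0002 0.0003 0.0222] [-0.0001 -0.2617  0.0007]
0
rows: [-0.0005  0.0003  0.0266] [-0.0001 -0.3141  0.0007]
```

```bash
python3 jog.py '[[0.0005,0.0003,0.0022,0,-0.026,0,0],[0.0006,0.0003,0.0044,0,-0.052,0,0],[0.0008,0.0003,0.0067,0,-0.079,0,0],[0.0009,0.0003,0.0089,0,-0.105,0,0],[0.0009,0.0003,0.0089,0,-0.105,0,0]]'; python3 -c "
from g import *
for t in (12,6,3,0): print(t); delta(*pose(-.0063,.0098,t))"
```

```text
time_s: 14.32
eef_pos: [0.5232, 0.039, 0.0587]
eef_rot: [-0.059, 0.819, 0.564, 0.086]
wrist_force: [-0.8, -2.5, -1.5]
opening: 0.342
grasp_force: 59.5
12
rows: [ 0.     -0.     -0.0001] [-0.0002  0.0006  0.0008]
6
rows: [ 0.0008 -0.      0.0088] [-0.0002 -0.1042  0.0008]
3
rows: [ 0.0008 -0.      0.0132] [-0.0002 -0.1565  0.0008]
0
rows: [ 0.0006 -0.      0.0177] [-0.0002 -0.2089  0.0008]
```

```bash
python3 jog.py '[[0.0005,0,0.003,0,-0.035,0,0],[0.0007,0,0.0059,0,-0.07,0,0],[0.0008,0,0.0088,0,-0.104,0,0],[0.0007,0,0.0118,0,-0.139,0,0],[0.0006,0,0.0147,0,-0.174,0,0],[0.0003,0,0.0177,0,-0.209,0,0],[0.0003,0,0.0177,0,-0.209,0,0]]'; python3 -c "
from g import *
delta(*pose(-.0063,.0098,0));delta(*pose(-.0090,.001,0))"
```

```text
time_s: 15.2
eef_pos: [0.5244, 0.0428, 0.0413]
eef_rot: [-0.001, 0.824, 0.567, -0.0]
wrist_force: [-1.2, -1.2, 0.3]
opening: 0.338
grasp_force: 59.5
rows: [ 0.0003  0.0002 -0.0002] [-0.0011 -0.0007  0.0005]
rows: [-0.0024  0.0003  0.0086] [-0.0011 -0.0007  0.0005]
```

```bash
python3 jog.py '[[-0.0024,0,0,0,0,0,0],[-0.0024,0,0.003,0,0,0,0],[-0.0024,0,0.006,0,0,0,0],[-0.0024,0,0.008,0,0,0,0],[-0.0024,0,0.009,0,0,0,0],[-0.0024,0,0.009,0,0,0,0]]'; python3 -c "
from g import *
delta(*pose(-.0090,.000,0))"
```

```text
time_s: 15.95
eef_pos: [0.5238, 0.0403, 0.0325]
eef_rot: [-0.0, 0.824, 0.566, 0.0]
wrist_force: [0.0, 0.3, -1.0]
opening: 0.341
grasp_force: 59.5
rows: [ 0.0001 -0.0001  0.0008] [-0.0002 -0.001  -0.0004]
```

Down to the last 0.5 mm; then I release and retreat straight up.

```bash
python3 jog.py '[[0,0,0.0006,0,0,0,0],[0,0,0.0006,0,0,0,0.5],[0,0,0.0006,0,0,0,0.6],[0,0,0.0006,0,0,0,0.6],[0,0,-0.01,0,0,0,0.6],[0,0,-0.03,0,0,0,0.6],[0,0,-0.07,0,0,0,0.6],[0.04,0,-0.12,0,0,0,0.6],[0.08,0,-0.16,0,0,0,0.6],[0.08,0,-0.16,0,0,0,0.6]]'; python3 - <<'E'
from g import *
p,im=cam("wrist"); cv2.imwrite("pics/w7.png",im)
ps,it=cam("scene"); u=proj(ps,[*ORG,.03])[0].astype(int); x,y=u
cv2.imwrite("pics/f7.png",np.vstack([im[:,:640],])[::1]); 
a=cv2.resize(it[y-30:y+30,x-40:x+40],(400,300),interpolation=cv2.INTER_CUBIC); b=cv2.resize(im,(400,250))
cv2.imwrite("pics/f7.png",np.vstack([a,b]))
Hh,S_,V=[q.astype(int) for q in cv2.split(cv2.cvtColor(im,cv2.COLOR_BGR2HSV))]
c=big((abs(Hh-112)<14)&(S_>130))[0]; r=cv2.minAreaRect(ray(p,c.reshape(-1,2),.024)[:,:2].astype(np.float32)); d=np.array(r[0])-ORG; cc,s=np.cos(YAW),np.sin(YAW)
print(r,"badge eye centre in block:",d@[cc,s]-.031,d@[-s,cc]); print(T()[2]["wrist_force"])
E
```

```text
time_s: 17.2
eef_pos: [0.5558, 0.117, 0.1981]
eef_rot: [0.002, 0.823, 0.567, 0.005]
wrist_force: [-0.0, 0.3, -0.2]
opening: 0.603
grasp_force: 0.0
((0.5106410384178162, 0.004485141485929489), (0.10501240938901901, 0.03949990123510361), 67.98185729980469) badge eye centre in block: 0.008352061771732866 -0.00014837578677605594
[-0.013  -0.4032 -1.0036]
```

View pics/f7.png

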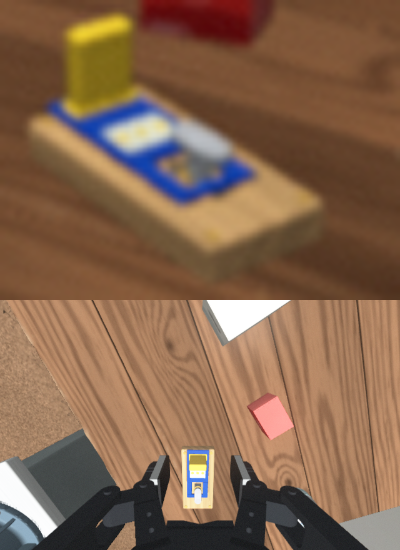

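The badge lies flat on the block under the stud head, with the grip at the long end. The eye centre measures 8 mm along and 0 mm across, and the yaw is within 1°. I hand the job in.

```bash
python3 -c "
from bench import ctrl, cams
print(ctrl.hand_in())"
```

```text
the job is handed in; nothing more can be done
None
```

The blue badge lies flat on the empty block under the stud head, lined up with the block, with its grip at the left end. It is released and the job is handed in; the hand-in returned no verdict.

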